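# Wipe the stone chips off the sorting plate

## Robot

A 6-joint arm with a two-finger parallel gripper is mounted at the origin on the work surface. World frame = base frame: x ahead of the robot, y to its left, z up, the work surface at z = 0. Lengths are in mm, angles in degrees, forces in N, time in s.
With the tool pointing down it reaches from about 375 to 925 mm from the base axis. Payload 5.7 kg.
Tool frame: the origin (TCP) lies at the very end of the fingers, on their centre line; the grasp point (between the pads) lies behind it (hold_point_z is the z of the grasp point in the tool frame, in mm); z points along the fingers, y is the direction in which the jaws open and shut (so a half turn about z gives the same grasp; the last joint's range is limited). The gripper opens to 88 mm and grips with 3 to 60 N. Pads are 20 mm wide; open, the fingers measure 115 mm over their backs; the gripper's body (75 mm by 178 mm) begins 61 mm behind the grasp point.
Start: joints at [-70.422, 20.558, 86.54, -0, 72.909, -6.595], TCP at [264.628, -538.456, 222.623] pointing down, gripper open.
Joint ranges: [-170.27, 170.27], [-57.76, 135], [12.27, 136.19], [-55.21, 235.2], [11.17, 155.16], [-170.74, 170.74]. Speed limits (degrees/s): [136.94, 136.94, 180, 180, 180, 180].

## Interface

Orientations are given as [roll, pitch, yaw] about the fixed x, y, z axes, in that order (R = Rz(yaw) Ry(pitch) Rx(roll)).
In Python, from rig import * gives the robot as it stands. The module is installed in compiled form; this text tells all that it offers.
- The arm moves only by the tool drive_tool, never from a script. Its argument "rows" is a list of rows, each an object of numbers: "tx", "ty", "tz": the shift along the tool's x, y, z in units of 0.3 m (1.0 is 0.3 m); "twist": the turn about the tool's z in units of 1.5 rad (1.0 is 1.5 rad); "jaw": the closure, from 0 (fully open) to 1 (shut). A call has 1 to 10 rows; each row shifts and turns the commanded pose from where the row before left it, along the tool's axes as they then stand; what a row does not reach is not made up. A row lasts 1/8 s, in which the tool goes at most 62.5 mm and 10.7 degrees, less where a joint would pass 70% of its speed; a pose out of reach is approached as far as the arm can. A call with a number of a shift or a turn outside -1 to 1 is refused whole. A call with a gripper value outside its range is refused whole. The fingers move at their own pace and stop on an object; the grip force is fixed at half the most. Time passes only in rows, so rows that do not move let the fingers close. It gives the time, the measured TCP pose, the force and the opening at its end, in the units of the state.
- read_state(): the state, without advancing time (a new reading comes with each control period).
- snapshot(name): name is "scene" or "top" or "wrist"; returns the picture (384x512x3 uint8, red, green, blue); there is no depth.
- camera_info(name): a dict with "camera_matrix" (3x3 intrinsics, pixels), "R" (3x3) and "t" (3): a world point X has camera coordinates R X + t; the wrist camera has in their place "tool_from_camera" (4x4, takes a point from camera to tool coordinates, whose origin is the TCP and whose axes are the flange's). Camera axes: x right, y down, z forward; pixel columns grow to the right and rows downward; lengths in mm; the calibration is good to about 2 mm. A picture is of the moment at which its call begins: read the wrist's pose just before it. camera_info takes no time and is no camera call.
- sign_off(): hands the job in, once; it reports no verdict.
Trained networks look in the newest picture that a camera, given by its name, has taken for a name from the list of things; names that differ only in an ending like _2 or _b are one class to them, and where a whole thing is asked for, a point or a joint stands for the part that bears it (a point fixed in the world has none). Each returns a list of dicts, best first, with "confidence" (0 to 1); they miss things now and then, are a little off and sometimes report something else, mostly with a low value. They report only what shows in the picture. A call takes as long as a camera call. They do not tell look-alikes from the thing itself.
- masks_of(camera, target): "pixels" (384x512 bool, what is visible of it) and "rect" ([left, top, right, bottom] in pixels, round what is visible of it).
- spot_point(camera, target): "xy" ([column, row] in pixels: a listed point, or the origin of a listed thing).
The state is a dict: "time_s": time; "qpos": joint angles; "qd": joint speeds; "tau": joint torques, N m; "eef_pos": TCP position; "tcp_rot": TCP orientation; "force": force on the tool from outside, world axes, zero at the start; "torque": the same for the moment, N m; "opening": opening from 0.0 (shut) to 1.0 (fully open).
Only numpy, scipy, OpenCV 4.12 (cv2) and the standard library are available. Lean on these libraries where they do the work, as an engineer would, in place of code of your own. Each camera call takes 0.05 s, during which the arm holds its last target.

## Task

Two stone chips from the fracture test are left on the white sorting plate. Take the wooden scraper block by its upright grip, lower it onto the plate and wipe both chips along the plate into the metal catch trough at its end; do not touch the chips with the gripper. Then leave the scraper standing upright on the cleared white plate and let go of it.

Things in the scene. Friction and masses are not known exactly. Their poses are not given: they have to be found in the camera images.
- scraper_grip (a point): Wooden scraper block, an upside-down T: blade block 130 long (y) x 36 thick (x) x 22 mm high, upright grip 60 (y) x 24 (x) x 60 mm centred on it; 82 mm high, 0.15-0.31 kg. The point is mid-grip, 58 mm above the underside, z up. Pinch the 24 mm thickness (along x) from above; both long sides are alike; it wipes along x. A flat felt eraser without grip lies nearby: not it.
- plate: Fixed white plate with a metal catch trough at one end. Origin at bench height under the plate's middle, z up, x towards the trough. White top 36 mm high, x -110 to 110 mm, 160 mm wide between side rims (y +-80 mm, 10 wide, 8 mm above it); ends without rim. Trough inside x 110 to 184, y +-84 mm, floor 6, walls 44 mm high.
- chip_a: Loose grey stone chip, about 22 x 18 x 12 mm thick, 12 g, lying flat on the white plate at plate x -20 to 55 mm, plate y 18 to 48 mm, any yaw. Origin: centre of its underside.
- chip_b: Loose grey stone chip, about 22 x 18 x 12 mm thick, 12 g, lying flat on the white plate at plate x -20 to 55 mm, plate y -48 to -18 mm, any yaw. Origin: centre of its underside.
Mind the look-alikes: they are no part of the job. Leave any blue look-alike of the part that bears scraper_grip alone. What is shaped like the chip_a but red is not meant.

How it is judged:
By the outcome, as a careful person would: the job done as asked, in the order asked, and still so for the second after the job is handed in, with the robot touching nothing.
It also fails if it takes over 42 s, if anything falls off the work surface, if the arm or the gripper's body presses on something with over 40 N, if the wrist force passes 120 N, or if a joint passes its speed limit or range.

## Working session

There is one attempt and no reset: what is moved stays moved. The work goes in short steps, Python scripts to look and compute and a tool call to move; the robot and the scene stay as the last step left them, time stands still between calls to the robot, and variables do not carry over. Pictures are saved under pics/ and viewed, and the job is handed in when it is done.

Besides the shell and the picture viewer there is one more tool, called after ">>>" by a JSON object that holds its "op" and its "data". drive_tool: Moves the arm, as the interface text tells. Its arguments: {"type":"object","properties":{"rows":{"type":"array","items":{"type":"object","properties":{"tx":{"type":"number"},"ty":{"type":"number"},"tz":{"type":"number"},"twist":{"type":"number"},"jaw":{"type":"number"}}}}},"required":["rows"]}

```bash
mkdir -p pics; cat > h.py <<'E'
from rig import *
import numpy as np, cv2
def save(n,f):
    im=snapshot(n); cv2.imwrite('pics/'+f,im[:,:,::-1]); return im
def ray(n,xy,z):
    c=camera_info(n);K=np.array(c['camera_matrix']);R=np.array(c['R']);t=np.array(c['t'])
    d=R.T@np.linalg.inv(K)@np.array([xy[0],xy[1],1.]);o=-R.T@t
    return o+d*(z-o[2])/d[2]
E
python3 - <<'E'
from h import *
s=read_state();print({k:np.round(v,3) for k,v in s.items()})
for n in ['scene','top']:
    save(n,n+'1.png')
    for t in ['scraper_grip','plate','chip_a']:
        for d in spot_point(n,t): print(n,t,d, np.round(ray(n,d['xy'],{'scraper_grip':58,'plate':0,'chip_a':36}[t]),1))
E
```

```text
{'time_s': np.float64(0.0), 'qpos': array([-7.0422e+01,  2.0599e+01,  8.6597e+01, -1.0000e-03,  7.2910e+01,
       -6.5940e+00]), 'qd': array([ 0.013,  0.055, -0.016, -0.052,  0.065, -0.011]), 'tau': array([-2.0000e-03, -5.1538e+01, -2.7073e+01,  6.8000e-02,  3.5000e-02,
       -0.0000e+00]), 'eef_pos': array([ 264.408, -537.834,  221.814]), 'tcp_rot': array([-1.79895e+02, -1.10000e-02,  2.61730e+01]), 'force': array([ 0.185, -0.276, -1.249]), 'torque': array([ 0.007,  0.013, -0.006]), 'opening': np.float64(1.002)}
scene scraper_grip {'xy': [203.1, 176.7], 'confidence': 0.78} [ 446.1 -214.5   58. ]
scene scraper_grip {'xy': [242.7, 155.1], 'confidence': 0.78} [ 305.4 -213.5   58. ]
scene plate {'xy': [268.1, 265.9], 'confidence': 0.7} [541.   25.6  -0. ]
scene chip_a {'xy': [189.5, 228.0], 'confidence': 0.67} [ 578.9 -127.4   36. ]
scene chip_a {'xy': [267.1, 241.6], 'confidence': 0.61} [523.5   9.7  36. ]
scene chip_a {'xy': [279.3, 260.6], 'confidence': 0.57} [552.7  54.5  36. ]
top scraper_grip {'xy': [342.3, 228.8], 'confidence': 0.56} [ 441.  -221.3   58. ]
top scraper_grip {'xy': [323.2, 305.1], 'confidence': 0.56} [ 304.9 -218.4   58. ]
top plate {'xy': [227.9, 148.5], 'confidence': 0.81} [547.8  25.7  -0. ]
top chip_a {'xy': [209.8, 130.6], 'confidence': 0.57} [562.5  64.3  36. ]
top chip_a {'xy': [237.2, 160.3], 'confidence': 0.56} [519.   -3.5  36. ]
top chip_a {'xy': [317.7, 179.6], 'confidence': 0.45} [ 523.2 -160.7   36. ]
```

View pics/scene1.png

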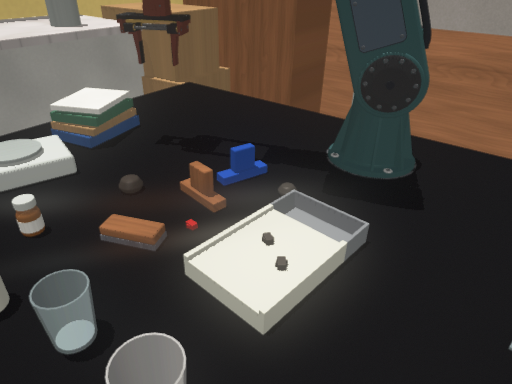

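View pics/top1.png

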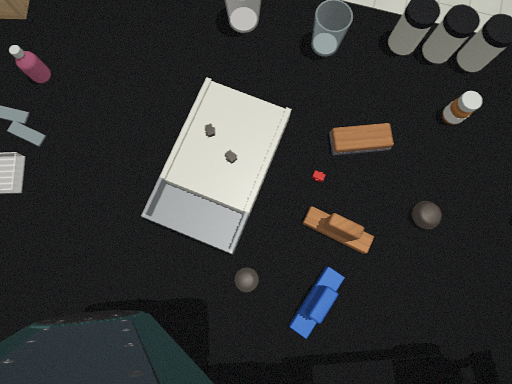

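```bash
cat > fit.py <<'E'
from h import *
from scipy.optimize import minimize
def box(x0,x1,y0,y1,z0,z1): return np.array([[x,y,z] for x in(x0,x1) for y in (y0,y1) for z in (z0,z1)],float)
SCR=[box(-18,18,-65,65,0,22),box(-12,12,-30,30,22,82)]
PL=[box(-110,110,-90,90,0,44),box(110,187,-87,87,0,44)]
def sil(n,boxes,p,f=4):
    c=camera_info(n);K=np.array(c['camera_matrix']);R=np.array(c['R']);t=np.array(c['t'])
    m=np.zeros((384*f,512*f),np.uint8);cs,sn=np.cos(p[2]),np.sin(p[2]);Z=np.array([[cs,-sn,0],[sn,cs,0],[0,0,1]])
    for b in boxes:
        w=b@Z.T+[p[0],p[1],p[3] if len(p)>3 else 0];q=(w@R.T+t)@K.T;q=q[:,:2]/q[:,2:]
        cv2.fillConvexPoly(m,cv2.convexHull(np.round((q+.5)*f*16-8).astype(np.int32)),1,shift=4)
    return cv2.resize(m.astype(np.float32),(512,384),interpolation=cv2.INTER_AREA)
def fit(masks,boxes,p0):
    def cost(v):
        p=[v[0],v[1],v[2]/50]
        return sum(np.abs(sil(n,boxes,p)-m).sum() for n,m in masks.items())
    best=None
    for a in p0:
        v=np.array([a[0],a[1],a[2]*50]);S=np.vstack([v,v+[12,0,0],v+[0,12,0],v+[0,0,8]])
        r=minimize(cost,v,method='Nelder-Mead',options=dict(initial_simplex=S,xatol=.05,fatol=.1))
        if best is None or r.fun<best.fun: best=r
    return best.x[0],best.x[1],np.degrees(best.x[2]/50),best.fun
E
python3 - <<'E'
from fit import *
def pick(n,t,xy):
    L=masks_of(n,t);
    return min(L,key=lambda d:np.hypot((d['rect'][0]+d['rect'][2])/2-xy[0],(d['rect'][1]+d['rect'][3])/2-xy[1]))
S={'top':pick('top','scraper_grip',(340,230))['pixels'],'scene':pick('scene','scraper_grip',(203,185))['pixels']}
P={'top':pick('top','plate',(217,165))['pixels'],'scene':pick('scene','plate',(278,255))['pixels']}
S={k:v.astype(np.float32) for k,v in S.items()};P={k:v.astype(np.float32) for k,v in P.items()}
for M,B,i in((S,SCR,[(443,-218,a) for a in (-.3,.3,-.6)]),(P,PL,[(545,25,a) for a in(2.7,2.4)])):
    print({k:v.sum() for k,v in M.items()})
    r=fit(M,B,i);print('both',np.round(r,2))
    for k in M: print(k,np.round(fit({k:M[k]},B,i[:1]),2))
    for n in M:
        im=snapshot(n);s=sil(n,B,(r[0],r[1],np.radians(r[2])))
        o=cv2.resize(im[:,:,::-1],(1024,768),interpolation=cv2.INTER_CUBIC)
        c,_=cv2.findContours((cv2.resize(s,(1024,768))>.5).astype(np.uint8),0,1);cv2.drawContours(o,c,-1,(0,255,0),1)
        y0,y1,x0,x1=(120,660,200,800);cv2.imwrite(f'pics/fit_{n}_{len(B[0])}{"S" if B is SCR else "P"}.png',o[y0:y1,x0:x1])
E
```

```text
{'top': np.float32(1717.0), 'scene': np.float32(1191.0)}
both [ 441.69 -225.41  -12.49 3522.  ]
top [ 307.26 -214.64   71.51  113.62]
scene [ 442.73 -224.24  -13.62  146.38]
{'top': np.float32(14465.0), 'scene': np.float32(14241.0)}
both [ 544.18   25.15  173.26 1002.62]
top [543.81  25.04 173.18 490.56]
scene [545.24  25.18 173.41 479.69]
```

```bash
python3 - <<'E'
from fit import *
M={}
for n in('top','scene'):
    im=snapshot(n).astype(int)
    L=masks_of(n,'scraper_grip')
    for d in L:
        c=im[d['pixels']].mean(0);print(n,d['rect'],d['confidence'],d['pixels'].sum(),c.round())
        if c[0]>c[2]+20 and d['confidence']>.4 and n not in M:M[n]=d['pixels'].astype(np.float32)
print(M.keys())
# fallback colour mask
if 'top' not in M:
    im=snapshot('top').astype(int);m=((im[...,0]>im[...,2]+25)&(im[...,0]>50)).astype(np.float32)
    m2=np.zeros_like(m);m2[200:258,296:380]=m[200:258,296:380];M['top']=m2;print('col',m2.sum())
i=[(442,-224,a) for a in(-.23,-.1,.1)]
r=fit(M,SCR,i);print(np.round(r,2))
for k in M:print(k,np.round(fit({k:M[k]},SCR,i),2))
fits={'S':(SCR,r),'P':(PL,(544.2,25.1,173.3))}
for n in M:
    im=snapshot(n);o=cv2.resize(im[:,:,::-1],(1024,768),interpolation=cv2.INTER_CUBIC)
    for B,q in fits.values():
        for b in B:
            s=sil(n,[b],(q[0],q[1],np.radians(q[2])))
            c,_=cv2.findContours((cv2.resize(s,(1024,768))>.5).astype(np.uint8),0,1);cv2.drawContours(o,c,-1,(0,255,0),1)
    cv2.imwrite(f'pics/ov_{n}.png',o[120:660,200:800])
for n in('top','scene'):
  for d in spot_point(n,'chip_a'):
    w=ray(n,d['xy'],36);a=np.radians(173.3);e=w[:2]-[544.2,25.1];print(n,np.round(d['xy']),np.round([e[0]*np.cos(a)+e[1]*np.sin(a),-e[0]*np.sin(a)+e[1]*np.cos(a)],1))
E
```

```text
top [291.4, 269.0, 340.9, 338.4] 0.87 1728 [ 61. 101. 169.]
top [305.5, 206.3, 371.8, 254.6] 0.84 1501 [151. 107.  71.]
scene [215.5, 141.8, 264.9, 184.5] 0.87 1177 [ 38.  64. 126.]
scene [179.8, 160.8, 227.7, 209.0] 0.62 1226 [120.  82.  59.]
scene [180.1, 192.8, 371.8, 333.7] 0.62 14409 [195. 195. 185.]
dict_keys(['top', 'scene'])
[ 445.27 -222.1   -12.06  303.75]
top [ 445.8  -222.71  -11.49  150.81]
scene [ 442.4  -224.84  -13.02  114.56]
top [234. 160.] [23.  24.9]
top [211. 134.] [ -7.8 -35.8]
top [314. 178.] [ -0.8 180.5]
scene [265. 241.] [17.9 21. ]
scene [279. 264.] [-12.2 -34.8]
scene [190. 230.] [-54.2 142.4]
```

View pics/ov_top.png

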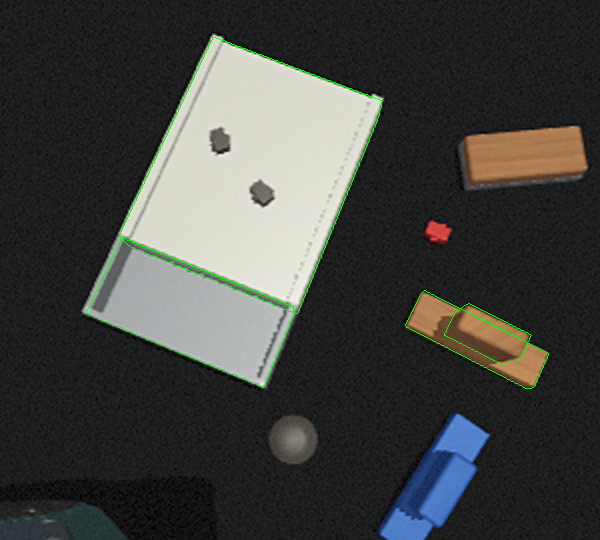

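View pics/ov_scene.png

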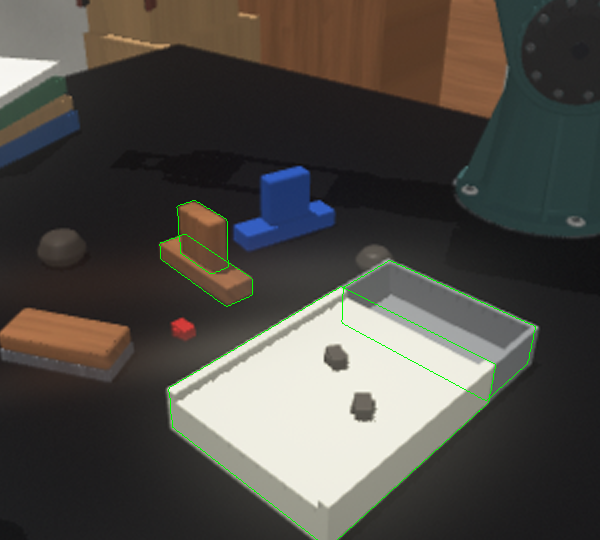

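>>> {"op": "drive_tool", "data": {"rows": [{"twist": -0.12,"jaw": 0},{"twist": -0.12,"jaw": 0},{"twist": -0.12,"jaw": 0},{"twist": -0.12,"jaw": 0},{"twist": -0.12,"jaw": 0}]}}

```text
schema error: expected keys tx, ty, tz, twist, jaw
```

>>> {"op": "drive_tool", "data": {"rows": [{"tx": 0.145,"ty": 0.0455,"jaw": 0},{"tx": 0.145,"ty": 0.0455,"jaw": 0},{"tx": 0.145,"ty": 0.0455,"jaw": 0},{"tx": 0.145,"ty": 0.0455,"jaw": 0},{"tx": 0.145,"ty": 0.0455,"jaw": 0},{"tx": 0.145,"ty": 0.0455,"jaw": 0},{"tx": 0.145,"ty": 0.0455,"jaw": 0},{"tx": 0.145,"ty": 0.0455,"jaw": 0},{"jaw": 0},{"jaw": 0}]}}

```text
schema error: expected keys tx, ty, tz, twist, jaw
```

```bash
cat >> h.py <<'E'
from scipy.spatial.transform import Rotation as Ro
def wcam():
    s=read_state();T=np.eye(4);T[:3,:3]=Ro.from_euler('xyz',s['tcp_rot'],degrees=True).as_matrix();T[:3,3]=s['eef_pos']
    c=camera_info('wrist');C=T@np.array(c['tool_from_camera']);W=np.linalg.inv(C)
    return dict(camera_matrix=c['camera_matrix'],R=W[:3,:3],t=W[:3,3])
E
python3 - <<'E'
import fit,h
from fit import *
s=read_state();print(s['time_s'],np.round(s['eef_pos'],1),np.round(s['tcp_rot'],2),np.round(s['force'],1),np.round(s['qpos'],1))
try:
    import rig;print(getattr(rig,'hold_point_z',None),[k for k in dir(rig) if not k.startswith('_')])
except Exception as e: print(e)
w=wcam();print({k:np.round(v,2) for k,v in w.items()}); print(np.round(camera_info('wrist')['tool_from_camera'],1))
im=save('wrist','wr1.png')
m=masks_of('wrist','scraper_grip')
oc=fit.camera_info;fit.camera_info=lambda n:w if n=='wrist' else oc(n)
o=im[:,:,::-1].copy()
for d in m:
    c=im[d['pixels']].mean(0);print(d['rect'],d['confidence'],c.round())
    if c[0]>c[2]+20: 
        r=fit.fit({'wrist':d['pixels'].astype(np.float32)},SCR,[(445,-222,-.2)]);print(np.round(r,2),d['pixels'].sum())
        for b in SCR:
            q=sil('wrist',[b],(r[0],r[1],np.radians(r[2])));c,_=cv2.findContours((q>.5).astype(np.uint8),0,1);cv2.drawContours(o,c,-1,(0,255,0),1)
cv2.imwrite('pics/wr1o.png',o)
E
```

```text
1.2 [ 264.6 -538.5  222.6] [-180.      0.     26.17] [ 0.1 -0.5  0.8] [-70.4  20.6  86.5  -0.   72.9  -6.6]
-18.700000000000003 ['Unreachable', 'camera_info', 'hold_point_z', 'masks_of', 'read_state', 'sign_off', 'snapshot', 'spot_point']
{'camera_matrix': array([[301.  ,   0.  , 254.74],
       [  0.  , 301.  , 185.15],
       [  0.  ,   0.  ,   1.  ]]), 'R': array([[ 0.44, -0.9 , -0.  ],
       [-0.86, -0.42,  0.3 ],
       [-0.27, -0.13, -0.95]]), 't': array([-598.87,  -37.72,  391.93])}
[[   0.    -1.    -0.3   81.5]
 [   1.     0.    -0.    -0.9]
 [   0.    -0.3    1.  -162.2]
 [   0.     0.     0.     1. ]]Traceback (most recent call last):
  File "<stdin>", line 10, in <module>
AttributeError: 'function' object has no attribute 'camera_info'
```

>>> {"op": "drive_tool", "data": {"rows": [{"tx": 0,"ty": 0,"tz": 0,"twist": -0.12,"jaw": 0},{"tx": 0,"ty": 0,"tz": 0,"twist": -0.12,"jaw": 0},{"tx": 0,"ty": 0,"tz": 0,"twist": -0.12,"jaw": 0},{"tx": 0,"ty": 0,"tz": 0,"twist": -0.12,"jaw": 0},{"tx": 0,"ty": 0,"tz": 0,"twist": -0.12,"jaw": 0}]}}

```text
time_s: 1.92
eef_pos: [264.6, -538.4, 222.6]
tcp_rot: [-180.0, -0.0, 78.1]
force: [0.6, -0.6, 0.6]
opening: 1.001
```

>>> {"op": "drive_tool", "data": {"rows": [{"tx": 0.145,"ty": 0.0455,"tz": 0,"twist": 0,"jaw": 0},{"tx": 0.145,"ty": 0.0455,"tz": 0,"twist": 0,"jaw": 0},{"tx": 0.145,"ty": 0.0455,"tz": 0,"twist": 0,"jaw": 0},{"tx": 0.145,"ty": 0.0455,"tz": 0,"twist": 0,"jaw": 0},{"tx": 0.145,"ty": 0.0455,"tz": 0,"twist": 0,"jaw": 0},{"tx": 0.145,"ty": 0.0455,"tz": 0,"twist": 0,"jaw": 0},{"tx": 0.145,"ty": 0.0455,"tz": 0,"twist": 0,"jaw": 0},{"tx": 0.145,"ty": 0.0455,"tz": 0,"twist": 0,"jaw": 0},{"tx": 0,"ty": 0,"tz": 0,"twist": 0,"jaw": 0},{"tx": 0,"ty": 0,"tz": 0,"twist": 0,"jaw": 0}]}}

```text
time_s: 3.18
eef_pos: [445.1, -222.0, 222.7]
tcp_rot: [-180.0, 0.0, 77.8]
force: [0.1, 1.0, 0.6]
opening: 0.998
```

```bash
cat > wfit.py <<'E'
import fit as F,sys
from fit import *
f=sys.argv[1]; x,y,a=map(float,sys.argv[2:5])
s=read_state();print(s['time_s'],np.round(s['eef_pos'],1),np.round(s['tcp_rot'],2),np.round(s['force'],1),np.round(s['qpos'],1))
w=wcam()
im=save('wrist',f+'.png')
m=masks_of('wrist','scraper_grip')
oc=camera_info;F.camera_info=lambda n:w if n=='wrist' else oc(n)
o=im[:,:,::-1].copy()
for d in m:
    c=im[d['pixels']].mean(0);print(d['rect'],d['confidence'],c.round())
    if c[0]>c[2]+20: 
        r=F.fit({'wrist':d['pixels'].astype(np.float32)},SCR,[(x,y,np.radians(a))]);print(np.round(r,2),d['pixels'].sum())
        for b in SCR:
            q=sil('wrist',[b],(r[0],r[1],np.radians(r[2])));c,_=cv2.findContours((q>.5).astype(np.uint8),0,1);cv2.drawContours(o,c,-1,(0,255,0),1)
cv2.imwrite('pics/'+f+'o.png',o)
E
sed -i 's/^from h import \*/from h import */' fit.py
python3 - <<'E'
E
sed -i 's/F.fit(/F.fit(/' wfit.py; sed -i 's/^import fit as F,sys/import sys,importlib;F=importlib.import_module("fit")/' wfit.py
python3 wfit.py wr1 445 -222 -12
```

```text
3.175 [ 445.1 -222.   222.7] [-1.800e+02  4.000e-02  7.779e+01] [0.1 1.  0.6] [-34.4  12.1  98.9  -0.   69.  -22.2]
[96.0, 154.8, 202.3, 206.7] 0.85 [ 97. 172. 243.]
[238.2, 107.9, 270.3, 209.8] 0.72 [240. 201. 147.]
[ 443.68 -222.3   -11.18   84.81] 3023
```

View pics/wr1o.png

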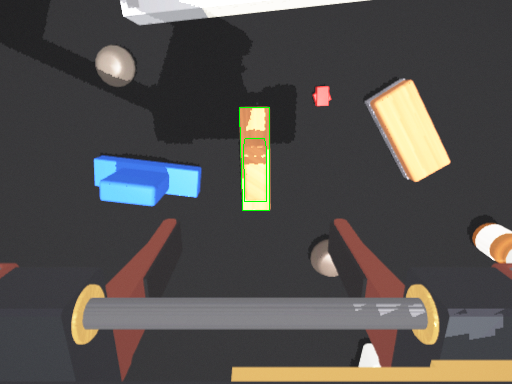

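>>> {"op": "drive_tool", "data": {"rows": [{"tx": 0,"ty": -0.003,"tz": 0.12,"twist": 0,"jaw": 0},{"tx": 0,"ty": 0,"tz": 0.14,"twist": 0,"jaw": 0},{"tx": 0,"ty": 0,"tz": 0.14,"twist": 0,"jaw": 0},{"tx": 0,"ty": 0,"tz": 0.12,"twist": 0,"jaw": 0},{"tx": 0,"ty": 0,"tz": 0.06,"twist": 0,"jaw": 0},{"tx": 0,"ty": 0,"tz": 0.03,"twist": 0,"jaw": 0},{"tx": 0,"ty": 0,"tz": 0,"twist": 0,"jaw": 0}]}}

```text
time_s: 4.15
eef_pos: [444.0, -222.0, 39.4]
tcp_rot: [-180.0, -0.0, 77.7]
force: [0.2, -0.3, 0.3]
opening: 0.999
```

>>> {"op": "drive_tool", "data": {"rows": [{"tx": 0,"ty": 0,"tz": 0,"twist": 0,"jaw": 1},{"tx": 0,"ty": 0,"tz": 0,"twist": 0,"jaw": 1},{"tx": 0,"ty": 0,"tz": 0,"twist": 0,"jaw": 1},{"tx": 0,"ty": 0,"tz": 0,"twist": 0,"jaw": 1},{"tx": 0,"ty": 0,"tz": 0,"twist": 0,"jaw": 1},{"tx": 0,"ty": 0,"tz": 0,"twist": 0,"jaw": 1},{"tx": 0,"ty": 0,"tz": 0,"twist": 0,"jaw": 1},{"tx": 0,"ty": 0,"tz": 0,"twist": 0,"jaw": 1}]}}

```text
time_s: 5.15
eef_pos: [444.4, -221.4, 39.6]
tcp_rot: [180.0, -0.0, 77.7]
force: [0.6, 0.0, -0.9]
opening: 0.276
```

>>> {"op": "drive_tool", "data": {"rows": [{"tx": 0,"ty": 0,"tz": -0.06,"twist": 0,"jaw": 1},{"tx": 0,"ty": 0,"tz": -0.1,"twist": 0,"jaw": 1},{"tx": 0,"ty": 0,"tz": -0.1,"twist": 0,"jaw": 1},{"tx": 0,"ty": 0,"tz": -0.08,"twist": -0.065,"jaw": 1},{"tx": 0,"ty": 0,"tz": 0,"twist": 0,"jaw": 1}]}}

```text
time_s: 5.78
eef_pos: [445.3, -222.0, 142.9]
tcp_rot: [179.8, 0.1, 83.3]
force: [-0.4, 0.2, -2.2]
opening: 0.274
```

>>> {"op": "drive_tool", "data": {"rows": [{"tx": 0.06,"ty": 0.035,"tz": 0,"twist": 0,"jaw": 1},{"tx": 0.12,"ty": 0.07,"tz": 0,"twist": 0,"jaw": 1},{"tx": 0.12,"ty": 0.07,"tz": 0,"twist": 0,"jaw": 1},{"tx": 0.12,"ty": 0.07,"tz": 0,"twist": 0,"jaw": 1},{"tx": 0.12,"ty": 0.07,"tz": 0,"twist": 0,"jaw": 1},{"tx": 0.12,"ty": 0.07,"tz": 0,"twist": 0,"jaw": 1},{"tx": 0.12,"ty": 0.06,"tz": 0,"twist": 0,"jaw": 1},{"tx": 0.075,"ty": 0.04,"tz": 0,"twist": 0,"jaw": 1},{"tx": 0,"ty": 0,"tz": 0,"twist": 0,"jaw": 1},{"tx": 0,"ty": 0,"tz": 0,"twist": 0,"jaw": 1}]}}

```text
time_s: 7.02
eef_pos: [617.6, 15.8, 140.9]
tcp_rot: [-179.9, 0.0, 83.3]
force: [-0.3, 0.0, -2.0]
opening: 0.272
```

```bash
python3 - <<'E'
from h import *
s=read_state();print(np.round(s['eef_pos'],1),np.round(s['tcp_rot'],2),np.round(s['force'],1),s['opening'])
e=s['eef_pos'][:2]-np.array([544.2,25.1]);a=np.radians(173.3);print(e@[np.cos(a),np.sin(a)],e@[-np.sin(a),np.cos(a)])
save('wrist','wr2.png');save('scene','sc2.png')
E
```

```text
[617.6  15.8 140.9] [-1.7988e+02  4.0000e-02  8.3290e+01] [-0.3  0.  -2. ] 0.2716510982495447
-73.98951476179595 0.6927892013790369
```

View pics/wr2.png

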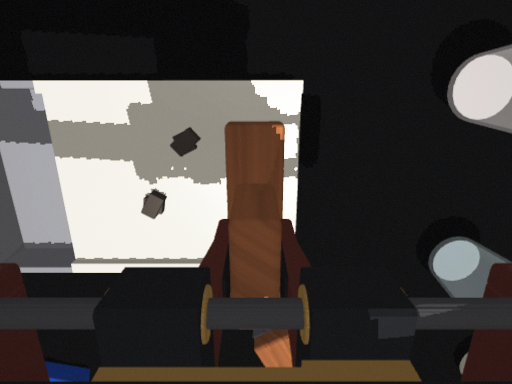

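View pics/sc2.png

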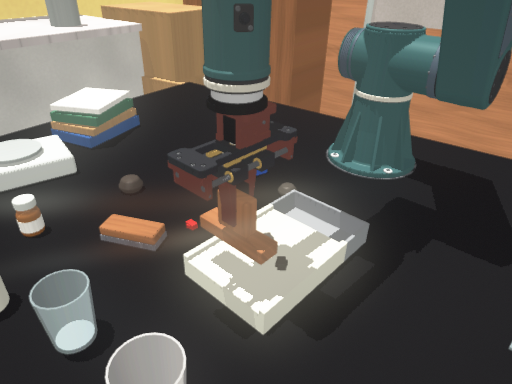

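```bash
cat > ov.py <<'E'
import sys
import fit as F
import importlib; F=importlib.import_module('fit')
from fit import *
def run(f,items,snaps=('wrist','scene')):
    w=wcam();oc=camera_info;F.camera_info=lambda n:w if n=='wrist' else oc(n)
    for n in snaps:
        im=snapshot(n);o=im[:,:,::-1].copy()
        for B,p in items:
            for b in B:
                q=F.sil(n,[b],p);c,_=cv2.findContours((q>.5).astype(np.uint8),0,1);cv2.drawContours(o,c,-1,(0,255,0),1)
        cv2.imwrite(f'pics/{f}_{n}.png',o)
E
python3 - <<'E'
from ov import *
s=read_state();e=s['eef_pos']
top=[box(-110,110,-80,80,36,36.1)]
run('o3',[(SCR,(e[0],e[1],np.radians(s['tcp_rot'][2]-90),e[2]-39.5)),(top,(544.2,25.1,np.radians(173.3)))])
a=cv2.imread('pics/o3_wrist.png');b=cv2.imread('pics/o3_scene.png')
cv2.imwrite('pics/o3.png',np.vstack([a[:300],cv2.resize(b[160:320,150:400],(468,300))[:, :].copy() if 0 else cv2.copyMakeBorder(cv2.resize(b[160:320,150:400],(468,300)),0,0,0,44,0)]))
E
```

```text
(no output)
```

View pics/o3.png

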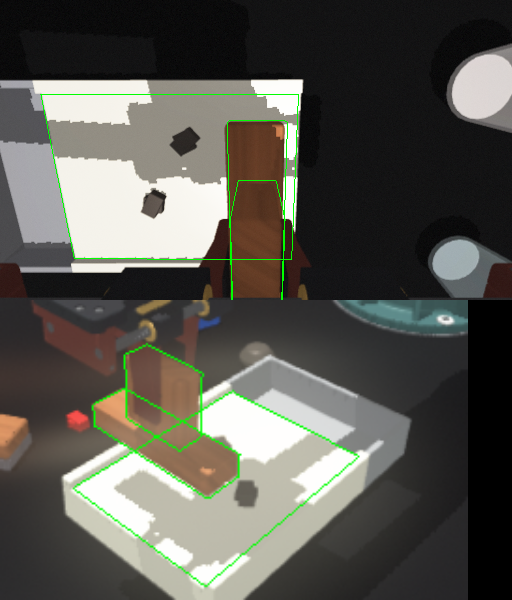

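>>> {"op": "drive_tool", "data": {"rows": [{"tx": 0,"ty": 0,"tz": 0.06,"twist": 0,"jaw": 1},{"tx": 0,"ty": 0,"tz": 0.08,"twist": 0,"jaw": 1},{"tx": 0,"ty": 0,"tz": 0.05,"twist": 0,"jaw": 1},{"tx": 0,"ty": 0,"tz": 0.015,"twist": 0,"jaw": 1},{"tx": 0,"ty": 0,"tz": 0,"twist": 0,"jaw": 1},{"tx": 0,"ty": 0,"tz": 0,"twist": 0,"jaw": 1}]}}

```text
time_s: 7.98
eef_pos: [619.4, 16.4, 80.9]
tcp_rot: [179.9, -0.0, 83.3]
force: [-0.4, -0.7, -2.6]
opening: 0.271
```

>>> {"op": "drive_tool", "data": {"rows": [{"tx": 0,"ty": 0,"tz": 0.006,"twist": 0,"jaw": 1},{"tx": 0,"ty": 0,"tz": 0,"twist": 0,"jaw": 1}]}}

```text
time_s: 8.22
eef_pos: [618.8, 16.5, 78.6]
tcp_rot: [180.0, -0.0, 83.3]
force: [0.3, 1.1, -2.9]
opening: 0.272
```

>>> {"op": "drive_tool", "data": {"rows": [{"tx": 0,"ty": 0,"tz": 0.006,"twist": 0,"jaw": 1},{"tx": 0,"ty": 0,"tz": 0,"twist": 0,"jaw": 1}]}}

```text
time_s: 8.48
eef_pos: [618.6, 16.5, 76.4]
tcp_rot: [-180.0, -0.0, 83.3]
force: [-0.1, -0.2, -2.5]
opening: 0.274
```

>>> {"op": "drive_tool", "data": {"rows": [{"tx": 0,"ty": 0,"tz": 0.003,"twist": 0,"jaw": 1},{"tx": 0,"ty": 0,"tz": 0,"twist": 0,"jaw": 1}]}}

```text
time_s: 8.72
eef_pos: [618.7, 16.5, 75.6]
tcp_rot: [-180.0, -0.0, 83.3]
force: [-0.1, -0.7, -0.7]
opening: 0.273
```

>>> {"op": "drive_tool", "data": {"rows": [{"tx": 0,"ty": -0.02,"tz": 0.001,"twist": 0,"jaw": 1},{"tx": 0,"ty": -0.04,"tz": 0,"twist": 0,"jaw": 1},{"tx": 0,"ty": -0.04,"tz": 0,"twist": 0,"jaw": 1},{"tx": 0,"ty": -0.04,"tz": 0,"twist": 0,"jaw": 1},{"tx": 0,"ty": -0.04,"tz": 0,"twist": 0,"jaw": 1},{"tx": 0,"ty": -0.04,"tz": 0,"twist": 0,"jaw": 1},{"tx": 0,"ty": -0.04,"tz": 0,"twist": 0,"jaw": 1},{"tx": 0,"ty": -0.04,"tz": 0,"twist": 0,"jaw": 1}]}}

```text
time_s: 9.72
eef_pos: [528.8, 27.0, 75.6]
tcp_rot: [180.0, -0.0, 83.3]
force: [0.9, -1.5, 2.0]
opening: 0.272
```

```bash
python3 - <<'E'
from h import *
a=save('wrist','wr4.png');b=save('scene','sc4.png');cv2.imwrite('pics/c4.png',np.vstack([a[:300],cv2.copyMakeBorder(cv2.resize(b[160:320,150:400],(468,300)),0,0,0,44,0)])[:,:,::-1])
E
```

```text
(no output)
```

View pics/c4.png

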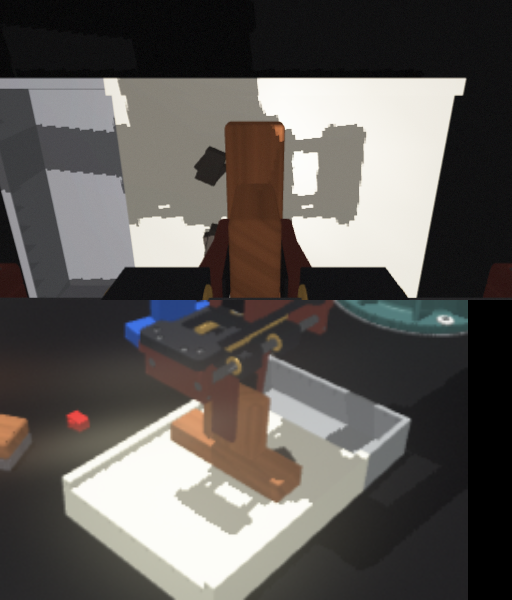

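>>> {"op": "drive_tool", "data": {"rows": [{"tx": 0,"ty": -0.035,"tz": 0,"twist": 0,"jaw": 1},{"tx": 0,"ty": -0.04,"tz": 0,"twist": 0,"jaw": 1},{"tx": 0,"ty": -0.04,"tz": 0,"twist": 0,"jaw": 1},{"tx": 0,"ty": -0.04,"tz": 0,"twist": 0,"jaw": 1},{"tx": 0,"ty": -0.04,"tz": 0,"twist": 0,"jaw": 1},{"tx": 0,"ty": -0.04,"tz": 0,"twist": 0,"jaw": 1},{"tx": 0,"ty": -0.04,"tz": 0,"twist": 0,"jaw": 1},{"tx": 0,"ty": -0.02,"tz": 0,"twist": 0,"jaw": 1},{"tx": 0,"ty": 0,"tz": 0,"twist": 0,"jaw": 1}]}}

```text
time_s: 10.95
eef_pos: [440.2, 37.4, 75.5]
tcp_rot: [-179.9, -0.0, 83.3]
force: [-0.1, 0.4, 9.6]
opening: 0.272
```

```bash
python3 - <<'E'
from h import *
a=save('wrist','wr5.png');b=save('scene','sc5.png');cv2.imwrite('pics/c5.png',np.vstack([a[:300],cv2.copyMakeBorder(cv2.resize(b[160:320,150:400],(468,300)),0,0,0,44,0)])[:,:,::-1])
E
```

```text
(no output)
```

View pics/c5.png

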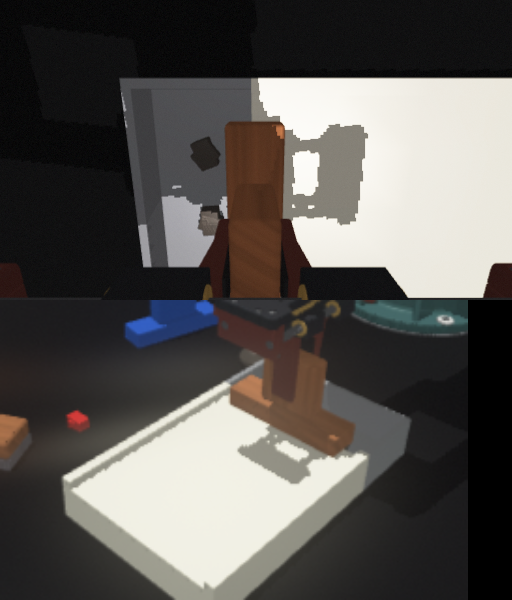

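>>> {"op": "drive_tool", "data": {"rows": [{"tx": 0,"ty": 0,"tz": -0.01,"twist": 0,"jaw": 1},{"tx": 0,"ty": 0.04,"tz": 0,"twist": 0,"jaw": 1},{"tx": 0,"ty": 0.08,"tz": 0,"twist": 0,"jaw": 1},{"tx": 0,"ty": 0.08,"tz": 0,"twist": 0,"jaw": 1},{"tx": 0,"ty": 0.08,"tz": 0,"twist": 0,"jaw": 1},{"tx": 0,"ty": 0.06,"tz": 0,"twist": 0,"jaw": 1},{"tx": 0,"ty": 0.01,"tz": 0,"twist": 0,"jaw": 1},{"tx": 0,"ty": 0,"tz": 0.005,"twist": 0,"jaw": 1},{"tx": 0,"ty": 0,"tz": 0,"twist": 0,"jaw": 1}]}}

```text
time_s: 12.18
eef_pos: [544.2, 25.2, 76.4]
tcp_rot: [-179.9, -0.0, 83.3]
force: [-0.4, -0.4, -2.8]
opening: 0.27
```

>>> {"op": "drive_tool", "data": {"rows": [{"tx": 0,"ty": 0,"tz": 0.003,"twist": 0,"jaw": 1},{"tx": 0,"ty": 0,"tz": 0,"twist": 0,"jaw": 1}]}}

```text
time_s: 12.42
eef_pos: [545.3, 25.1, 76.0]
tcp_rot: [-180.0, -0.0, 83.3]
force: [-0.2, 0.3, -2.3]
opening: 0.269
```

>>> {"op": "drive_tool", "data": {"rows": [{"tx": 0,"ty": 0,"tz": 0.002,"twist": 0,"jaw": 1},{"tx": 0,"ty": 0,"tz": 0,"twist": 0,"jaw": 1},{"tx": 0,"ty": 0,"tz": 0,"twist": 0,"jaw": 1}]}}

```text
time_s: 12.8
eef_pos: [545.6, 25.1, 75.6]
tcp_rot: [-180.0, -0.0, 83.3]
force: [-1.1, 0.8, 1.4]
opening: 0.27
```

>>> {"op": "drive_tool", "data": {"rows": [{"tx": 0,"ty": 0,"tz": 0,"twist": 0,"jaw": 0.6},{"tx": 0,"ty": 0,"tz": 0,"twist": 0,"jaw": 0.4},{"tx": 0,"ty": 0,"tz": 0,"twist": 0,"jaw": 0},{"tx": 0,"ty": 0,"tz": 0,"twist": 0,"jaw": 0},{"tx": 0,"ty": 0,"tz": 0,"twist": 0,"jaw": 0}]}}

```text
time_s: 13.42
eef_pos: [545.7, 25.0, 75.4]
tcp_rot: [-180.0, -0.0, 83.3]
force: [0.5, 0.5, 0.1]
opening: 0.803
```

>>> {"op": "drive_tool", "data": {"rows": [{"tx": 0,"ty": 0,"tz": -0.06,"twist": 0,"jaw": 0},{"tx": 0,"ty": 0,"tz": -0.12,"twist": 0,"jaw": 0},{"tx": 0,"ty": 0,"tz": -0.15,"twist": 0,"jaw": 0},{"tx": 0,"ty": 0,"tz": -0.15,"twist": 0,"jaw": 0},{"tx": -0.15,"ty": 0,"tz": 0,"twist": 0,"jaw": 0},{"tx": -0.15,"ty": 0,"tz": 0,"twist": 0,"jaw": 0},{"tx": -0.15,"ty": 0,"tz": 0,"twist": 0,"jaw": 0},{"tx": -0.15,"ty": 0,"tz": 0,"twist": 0,"jaw": 0},{"tx": 0,"ty": 0,"tz": 0,"twist": 0,"jaw": 0}]}}

```text
time_s: 14.55
eef_pos: [524.5, -156.5, 219.3]
tcp_rot: [180.0, 0.0, 83.1]
force: [-0.2, -0.7, 0.1]
opening: 1.002
```

```bash
python3 - <<'E'
from h import *
a=save('top','t6.png');b=save('scene','sc6.png');cv2.imwrite('pics/c6.png',np.vstack([cv2.resize(a[60:270,120:400],(468,300*468//400)),cv2.resize(b[160:320,150:400],(468,240))])[:,:,::-1])
print([ (np.round(d['xy']),d['confidence']) for d in spot_point('top','chip_a')])
E
```

```text
[]
```

View pics/c6.png

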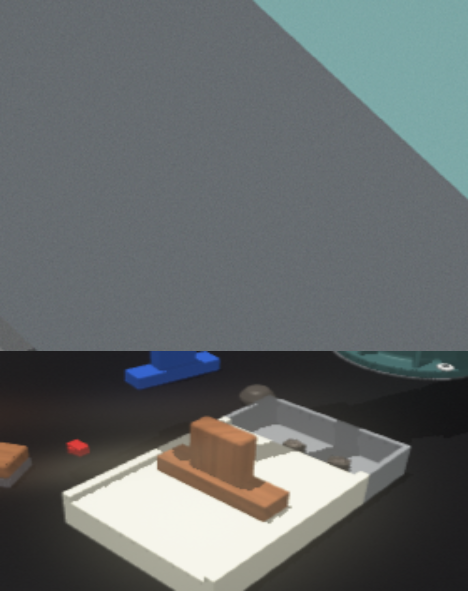

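The scene picture shows the scraper standing flat on the white plate, and both chips in the trough at about (293,445) and (340,462) in the composite. The arm hides the top view, but the robot touches nothing, so I'm handing in.

```bash
python3 -c "
from rig import *
print(read_state()['time_s'],read_state()['force']);print(sign_off())"
```

```text
14.7 [0.11265883 0.61431554 0.23912189]
the job is handed in; nothing more can be done
None
```

I wiped both chips off the plate into the metal trough. The wooden scraper then went back to about the middle of the white plate, where I set it upright and let go. I handed the job in at 14.7 s of the 42 s allowed.

- **Final check:** the last scene picture shows the scraper standing flat on the plate, between the rims. Both chips are in the trough and the plate is clear.
- **Look-alikes:** the blue block, the eraser and the red chip appear where they were.
- **Gripper:** it was open and clear of everything. The force reading was under 1 N, and the highest I saw was about 10 N, at the end of the wipe.
- **Not confirmed:** the arm blocked the top camera at the end, so the top view and the chip detector showed nothing there. The final check rests on the scene picture alone; a wrist picture taken right after the wipe had already shown both chips in the trough.

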